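Press a wax bar onto the sticky label in a tilted label jig and hold it

TASK

The label on the sprung platen of the tilted label jig lies sticky side up: pick up the wax bar that lies by itself on the front half of the bench, near the jig (not the stacked bars or the one at the back), gripping it lightly because wax dents, and tilt it to the slope of the jig, right side up, its lower end between the two side cheeks and against the ledge, so that its whole underside lies flush on the platen. Press gently until the platen has given about half of its travel, and finish like that, still holding the bar pressed in the gripper and not letting go. Do not push the jig's deck out of its set angle, and leave the other things on the bench where they are.

Things in the scene. Friction and masses are not known exactly. Their poses are not given: they have to be found in the camera images.
- wax_bar: The loose wax bar to be labelled, lying flat on the front half of the bench, beside the jig: 52 mm wide (its x), 92 mm long (its y), 26 mm high (its z, up), 0.10 to 0.17 kg. Origin: centre of its underside, the face to be labelled. A shallow panel is moulded in its top. Soft: a grip of 20 to 40 N across its 52 mm width holds it well; over 60 N on a finger spoils it.
- label_jig: The jig's plywood base, 150 (x) by 128 (y) by 12 mm high, fixed to the bench at a place and yaw that vary; origin: centre of its underside. A deck is hinged above its -x edge, which faces the robot, and rises to +x at 0.12 to 0.28 rad (7 to 16 degrees). Two curved stays hold it by friction, clamped by black thumb knobs at the sides (152 mm over both, all below the deck's face).
- label_seat (a point): On the deck: centre of the unpressed platen's upper face. x points up the slope, y level to the left, z square out of the slope: the frame has the deck's tilt. The bar belongs here, underside on the platen, long side along x, middle over this point. The deck is 92 mm wide, its face lies 8 mm under this point; more than about 25 N on its upper end would shift its angle.
- ledge_mid (a point): On the deck, same axes as label_seat: middle of the ledge's inner face at its top, 46 mm down the slope (-x) from label_seat and 9 mm out of the slope (+z). The bar's lower end rests against this face. From the ledge two side cheeks of the same height, 60 mm apart (at y = -30 and +30 mm), run 25 mm up the slope and guide the bar's lower end; farther up nothing stands above the platen.
- label_platen (a joint): How far the sprung platen (82 x 48 mm, rubber faced, carrying a paper label) is pressed into the deck, square to the slope: 0 at rest, when it stands 8 mm proud of the deck, to 0.008 m at its stop. It starts to give at 2.5 N and takes 1 N more per mm: half way (0.004) is about 6.5 N. The bar's weight alone does not press it.
- stack_low: Bystander: the lower of two wax bars stacked at the back of the bench.
- stack_top: Bystander: the upper of the two stacked wax bars.
- scent_1: Bystander: dropper bottle, 37 mm across, 108 mm tall, origin under its centre, behind the work.
- scent_2: Bystander: the other dropper bottle.
- tin_lid_1: Bystander: round candle tin with lid, 67 mm across, 46 mm high, at the left.
- tin_lid_2: Bystander: the other round candle tin.
- marker: Bystander: marker pen, 134 mm long, 18 mm thick, lying on the bench beside the left (+y) side of the jig, about 100 mm from the jig's middle line and parallel to it.
- wick_box: Fixed: wooden box at the right of the bench, 250 mm wide, whose open lid stands about 0.25 m high; keep the fingers above it when they swing in from the right. Other tall things (dropper bottles, spray bottle, jug, paint tin) stand farther back than the work.
Things that resemble listed ones, but are neither listed nor needed, are in the scene too. Of the things that look like the wax_bar, take the one that is farthest from the robot's base at the start.

How it is judged:
By the outcome, as a careful person would: the job done as asked, in the order asked, and still so for the second after the job is handed in, while the arm keeps its last pose, push and grip.
It also fails if it takes over 45 s, if anything falls off the work surface, if the arm or the gripper's body presses on something with over 40 N, if the wrist force passes 120 N, or if a joint passes its speed limit or range.

ROBOT

A 7-joint arm with a two-finger parallel gripper is mounted at the origin on a cart in front of the work surface, level with it; the furniture and walls round the work are solid. World frame = base frame: x ahead of the robot, y to its left, z up, the work surface at z = 0. Lengths are in mm, angles in rad, forces in N, time in s.
With the tool pointing down it reaches from about 400 to 875 mm from the base axis. Payload 4.4 kg.
Tool frame: the origin (TCP) lies midway between the tips of the shut fingers; the grasp point (between the pads) lies 19 mm behind it; z points along the fingers, y is the line along which they close (so a half turn about z gives the same grasp; the last joint's range is limited). The gripper opens to 85 mm and grips with 20 to 120 N. Pads are 22 mm wide; open, the fingers measure 114 mm over their backs; the gripper's body (76 mm by 85 mm) begins 54 mm behind the grasp point. The pads swing forward as they close: fully open they stand 13 mm farther back than shut.
Start: joints at [-1.328, 0.628, 0.038, 1.517, -0.027, 0.996, -0.02], TCP at [197.521, 619.276, 231.313] pointing down, gripper open.
Joint ranges: [-3.06, 3.06], [-0.37, 2.12], [-1.25, 1.32], [0.18, 2.47], [-1.1, 4.24], [0.23, 1.98], [-2.94, 2.94]. Speed limits (rad/s): [2.57, 2.57, 3.14, 3.14, 3.14, 3.14, 3.14].

INTERFACE

Orientations are given as [roll, pitch, yaw] about the fixed x, y, z axes, in that order (R = Rz(yaw) Ry(pitch) Rx(roll)).
In Python, from cell import read_state, get_image, finish_job gives the robot as it stands.
- The arm moves only by the tool send_rows, never from a script. Its argument "series" is a list of rows, each an object of numbers: "ax", "ay", "az": the turn, a rotation vector about the tool's x, y, z in rad; "dx", "dy", "dz": the shift along the tool's x, y, z in cm; "hand": the closure, from 0 (fully open) to 1 (shut). In form: [{"ax": .., "ay": .., "az": .., "dx": .., "dy": .., "dz": .., "hand": ..}, ...]. A call has 1 to 10 rows; each row is the pose to reach, as a shift and turn from the pose commanded when the call began, along the tool's axes at that moment; what a row does not reach only later rows make up. A row lasts 1/10 s, in which the tool goes at most 50 mm and 8.59 degrees, less where a joint would pass 70% of its speed; a pose out of reach is approached as far as the arm can. A call with a gripper value outside its range is refused whole. The fingers move at their own pace and stop on an object; the grip force is fixed at half the most. Time passes only in rows, so rows that repeat a pose let the fingers close. It gives the time, the measured TCP pose, the force, the opening and the grip force at its end, in the units of the state.
- read_state(): the state, without advancing time (a new reading comes with each control period).
- get_image(name): name is "scene" or "top" or "wrist"; returns a dict with "pixels" (420x560x3 uint8, red, green, blue), "mtx" (3x3 intrinsics, pixels), "k1" (the pictures are not rectified: a ray, as slopes to the right and down, at radius r is drawn at 1 + k1 r^2 times it, then the intrinsics apply), "R" (3x3) and "t" (3): a world point X has camera coordinates R X + t. Camera axes: x right, y down, z forward; pixel columns grow to the right and rows downward; lengths in mm; the calibration is good to about 2 mm. A picture is of the moment at which its call begins. There is no depth.
- finish_job(): hands the job in; it is judged then, once.
The state is a dict: "clock": time; "qpos": joint angles; "qd": joint speeds; "tau": joint torques, N m; "eef_pos": TCP position; "tool_rot": TCP orientation; "force": force on the tool from outside, world axes, zero at the start; "torque": the same for the moment, N m; "width": finger opening in mm; "gripper_force": force on a finger pad.
Only numpy, scipy, OpenCV 4.12 (cv2) and the standard library are available. Lean on these libraries where they do the work, as an engineer would, in place of code of your own. Each camera call takes 0.05 s, during which the arm holds its last target. There are 200 camera calls.

## Working session

There is one attempt and no reset: what is moved stays moved. The work goes in short steps, Python scripts to look and compute and a tool call to move; the robot and the scene stay as the last step left them, time stands still between calls to the robot, and variables do not carry over. Pictures are saved under pics/ and viewed, at most 10 in all, crops included, and the job is handed in when it is done.

Besides the shell and the picture viewer there is one more tool, called after ">>>" by a JSON object that holds its "api" and its "payload". send_rows: Moves the arm, as the interface text tells. Its arguments: {"type":"object","properties":{"series":{"type":"array","items":{"type":"object","properties":{"ax":{"type":"number"},"ay":{"type":"number"},"az":{"type":"number"},"dx":{"type":"number"},"dy":{"type":"number"},"dz":{"type":"number"},"hand":{"type":"number"}}}}},"required":["series"]}

```bash
mkdir -p pics
cat > h.py <<'E'
import numpy as np, cv2, json
from scipy.spatial.transform import Rotation as Ro
from cell import read_state, get_image, finish_job
def snap(n,f):
    d=get_image(n); cv2.imwrite('pics/'+f+'.png',d['pixels'][:,:,::-1])
    np.savez('pics/'+f+'.npz',**{k:np.array(d[k]) for k in ('mtx','k1','R','t','pixels')}); return d
def load(f): return np.load('pics/'+f+'.npz')
def ray(c,u,v):
    K=c['mtx']; a=np.array([(u-K[0,2])/K[0,0],(v-K[1,2])/K[1,1]]); k=float(c['k1']); s=a.copy()
    for _ in range(30): s=a/(1+k*(s@s))
    d=c['R'].T@np.array([s[0],s[1],1]); return -c['R'].T@c['t'], d/np.linalg.norm(d)
def onz(c,u,v,z):
    o,d=ray(c,u,v); return o+d*(z-o[2])/d[2]
def tri(*obs):
    A=np.zeros((3,3));b=np.zeros(3);rs=[]
    for c,u,v in obs:
        o,d=ray(c,u,v); P=np.eye(3)-np.outer(d,d);A+=P;b+=P@o;rs.append((o,P))
    X=np.linalg.solve(A,b); return X,[np.linalg.norm(P@(X-o)) for o,P in rs]
def proj(c,X):
    p=c['R']@np.asarray(X,float)+c['t']; s=p[:2]/p[2]; s=s*(1+float(c['k1'])*(s@s)); return np.array([c['mtx'][0,0]*s[0]+c['mtx'][0,2],c['mtx'][1,1]*s[1]+c['mtx'][1,2]])
E
python3 - <<'E'
from h import *
for n in('scene','top','wrist'):
    d=snap(n,n+'0'); print(n,-d['R'].T@d['t'],d['mtx'][0,0])
print(read_state())
E
```

```text
scene [-143.42252021 -874.48542093  591.89850728] 419.2554651438574
top [ 440.31064175  -77.23744425 1393.54196048] 397.9539869978017
wrist [128.1909778  640.729493   373.35711173] 305.7335285780081
{'clock': 0.15, 'qpos': array([-1.3278087 ,  0.62914325,  0.03847107,  1.51810301, -0.02701681,
        0.9962687 , -0.02001005]), 'qd': array([ 1.23609809e-03, -4.93518598e-03,  2.55726781e-04, -3.31095563e-03,
        2.34599406e-05, -5.66563771e-05, -1.05509934e-03]), 'tau': array([ 1.88209371e-03, -5.63805449e+01,  1.22794345e+00, -1.93654490e+01,
        1.11372382e-02,  7.49183149e-03,  2.06972368e-05]), 'eef_pos': array([197.37783432, 618.83997224, 230.60581112]), 'tool_rot': array([-3.14018870e+00,  5.04389831e-06,  2.83276829e+00]), 'force': array([ 0.75104666, -0.06547149, -0.27668655]), 'torque': array([-0.02039499, -0.00401975, -0.05776017]), 'gripper_force': 0.0, 'width': 85.27912012203218}
```

View pics/top0.png

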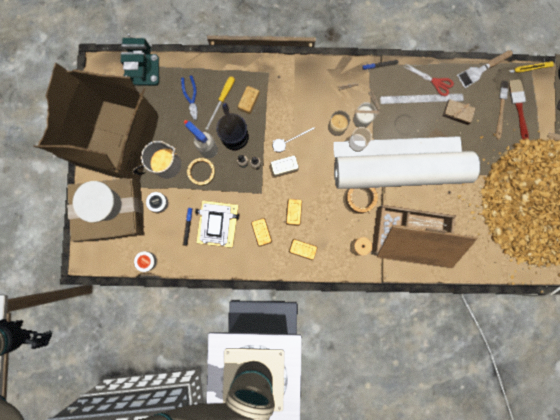

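View pics/scene0.png

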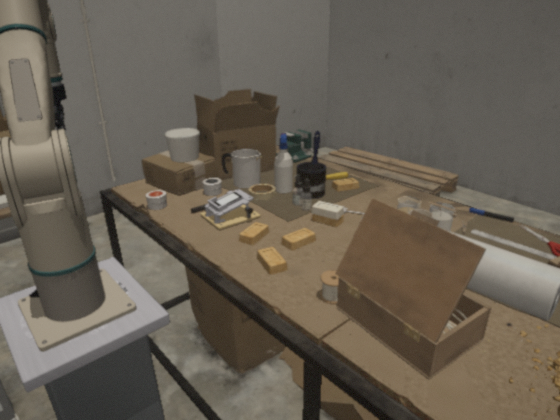

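The top view shows the jig at about (216,224) with its hinge side toward the robot. Three loose front bars are at (262,232), (294,211) and (303,250). The back bar is at (249,98), the stack at (285,165) and the marker at (187,226). The scene view shows the same bars at (254,232), (299,238) and (272,259). Next I'll enlarge both views.

Run:
```python
from h import *
t=load('top0');s=load('scene0')
for u,v in((262,232),(294,211),(303,250),(249,98),(285,165)):
    p=onz(t,u,v,26);print(p.round(),np.hypot(p[0],p[1]).round(), proj(s,p).round())
a=cv2.resize(t['pixels'][190:264,170:330],(800,370),interpolation=cv2.INTER_CUBIC)
b=cv2.resize(s['pixels'][185:275,190:330],(800,514),interpolation=cv2.INTER_CUBIC)[:]
cv2.imwrite('pics/ct.png',a[:,:,::-1]);
cv2.imwrite('pics/c.png',np.vstack([cv2.resize(a,(640,296)),cv2.resize(b,(467,300)) if 0 else np.pad(cv2.resize(b,(467,300)),((0,0),(0,173),(0,0)))])[:,:,::-1])
```

```text
[501. -18.  26.] 501.0 [254. 229.]
[ 576. -127.   26.] 590.0 [299. 233.]
[ 443. -160.   26.] 471.0 [271. 255.]
[977.  41.  26.] 978.0 [347. 181.]
[737. -92.  26.] 743.0 [329. 213.]
```

View pics/c.png

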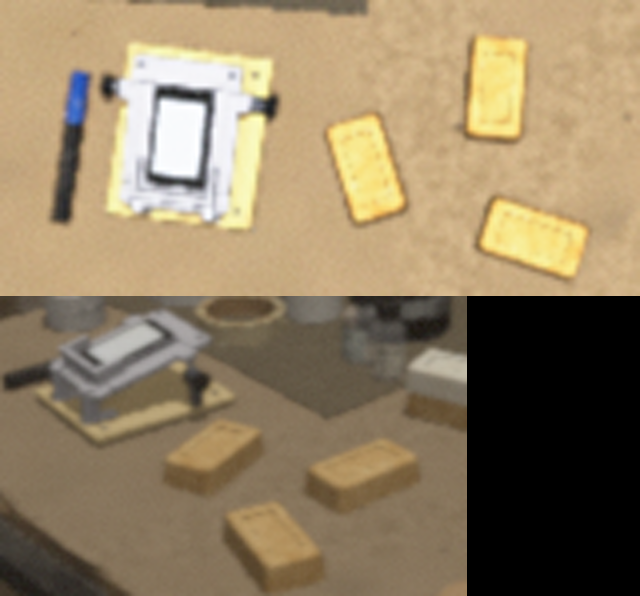

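```bash
cat >> h.py <<'E'
def state(): s=read_state(); return np.array(s['eef_pos']),Ro.from_euler('xyz',s['tool_rot']),s
def rel(P,R,P2,R2):
    # shift(cm) and rotvec in tool axes from (P,R) to (P2,R2)
    return np.round(R.inv().apply(np.asarray(P2)-P)/10,2), np.round((R.inv()*R2).as_rotvec(),4)
def E(r,p,y): return Ro.from_euler('xyz',[r,p,y])
E
python3 - <<'E'
from h import *
w=load('wrist0');P=np.array([197.38,618.84,230.6]);R=E(-3.14018870,0,2.83276829)
print('cam in tool',R.inv().apply(-w['R'].T@w['t']-P)); print('cam axes in tool',(R.inv().as_matrix()@w['R'].T).round(3))
t=load('top0');s=load('scene0')
q=lambda x,y:(170+x/4,190+y/4)
print('jig seat',onz(t,*q(181,137),45))
for x,y in((168,86),(213,91),(200,188),(150,182)):print(onz(t,*q(x,y),45))
for x,y in((473,38),(526,38),(521,140),(467,134)):print('bar',onz(t,*q(x,y),24))
print(R.as_matrix().round(3))
print('Rel to (450,150,330) yaw pi', rel(np.array([197.5,619.3,231.3]),R,[450,150,330],E(np.pi,0,np.pi)))
print('same to yaw 0', rel(np.array([197.5,619.3,231.3]),R,[450,150,330],E(np.pi,0,0)))
E
```

```text
cam in tool [  72.56886362   -0.37571942 -142.75672493]
cam axes in tool [[-0.001 -0.958 -0.285]
 [ 1.    -0.001 -0.001]
 [ 0.001 -0.285  0.958]]
jig seat [522.72815449 140.3933847   45.        ]
[565.96189568 153.17036493  45.        ]
[562.58381795 114.61077554  45.        ]
[479.88161083 122.63030076  45.        ]
[483.92800772 165.26013996  45.        ]
bar [ 615.88474613 -106.18454805   24.        ]
bar [ 616.96571564 -152.1405227    24.        ]
bar [ 528.2978973 -149.4081368   24.       ]
bar [ 532.39837096 -102.76674362   24.        ]
[[-0.953  0.304 -0.   ]
 [ 0.304  0.953 -0.001]
 [ 0.    -0.001 -1.   ]]
Rel to (450,150,330) yaw pi (array([-38.32, -37.05,  -9.82]), array([-1.400e-03, -2.000e-04, -3.088e-01]))
same to yaw 0 (array([-38.32, -37.05,  -9.82]), array([-3.0000e-04,  2.0000e-03,  2.8328e+00]))
```

>>> {"api": "send_rows", "payload": {"series": [{"dx":-2,"dy":-2,"dz":-0.7,"az":0,"hand":0},{"dx":-5.5,"dy":-5.4,"dz":-1.4,"az":-0.02,"hand":0},{"dx":-9,"dy":-8.8,"dz":-2.1,"az":-0.04,"hand":0},{"dx":-12.5,"dy":-12.2,"dz":-2.8,"az":-0.06,"hand":0},{"dx":-16,"dy":-15.6,"dz":-3.5,"az":-0.08,"hand":0},{"dx":-19.5,"dy":-19,"dz":-4.2,"az":-0.1,"hand":0},{"dx":-23,"dy":-22.4,"dz":-4.9,"az":-0.12,"hand":0},{"dx":-26.5,"dy":-25.8,"dz":-5.6,"az":-0.14,"hand":0},{"dx":-30,"dy":-29.2,"dz":-6.3,"az":-0.16,"hand":0},{"dx":-33.5,"dy":-32.6,"dz":-6.9,"az":-0.197,"hand":0}]}}

```text
invalid input at $.series[0]: expected keys ax, ay, az, dx, dy, dz, hand
```

>>> {"api": "send_rows", "payload": {"series": [{"ax":0,"ay":0,"dx":-2,"dy":-2,"dz":-0.7,"az":0,"hand":0},{"ax":0,"ay":0,"dx":-5.5,"dy":-5.4,"dz":-1.4,"az":-0.02,"hand":0},{"ax":0,"ay":0,"dx":-9,"dy":-8.8,"dz":-2.1,"az":-0.04,"hand":0},{"ax":0,"ay":0,"dx":-12.5,"dy":-12.2,"dz":-2.8,"az":-0.06,"hand":0},{"ax":0,"ay":0,"dx":-16,"dy":-15.6,"dz":-3.5,"az":-0.08,"hand":0},{"ax":0,"ay":0,"dx":-19.5,"dy":-19,"dz":-4.2,"az":-0.1,"hand":0},{"ax":0,"ay":0,"dx":-23,"dy":-22.4,"dz":-4.9,"az":-0.12,"hand":0},{"ax":0,"ay":0,"dx":-26.5,"dy":-25.8,"dz":-5.6,"az":-0.14,"hand":0},{"ax":0,"ay":0,"dx":-30,"dy":-29.2,"dz":-6.3,"az":-0.16,"hand":0},{"ax":0,"ay":0,"dx":-33.5,"dy":-32.6,"dz":-6.9,"az":-0.197,"hand":0}]}}

```text
clock: 1.15
eef_pos: [418.2, 205.0, 300.7]
tool_rot: [3.141, 0.0, 3.031]
force: [1.9, 0.2, -0.2]
width: 85.3
gripper_force: 0.0
```

Run:
```python
from h import *
P,R,s=state(); print(P,s['tool_rot'],s['qpos'].round(2))
print(rel(P,R,[450,140,300],E(np.pi,0,3.03)))
snap('wrist','w1')
```

```text
[418.16712287 205.02540165 300.73188641] [3.14125073e+00 3.21874954e-04 3.03107137e+00] [-0.57  0.28  0.08  1.92 -0.03  0.95  0.97]
(array([-3.88, -6.11,  0.07]), array([0.0003, 0.0003, 0.0011]))
```

>>> {"api": "send_rows", "payload": {"series": [{"ax":0,"ay":0,"az":0,"dx":-2,"dy":-3,"dz":0,"hand":0},{"ax":0,"ay":0,"az":0,"dx":-3.8,"dy":-6,"dz":0,"hand":0},{"ax":0,"ay":0,"az":0,"dx":-3.8,"dy":-6,"dz":0,"hand":0},{"ax":0,"ay":0,"az":0,"dx":-3.8,"dy":-6,"dz":0,"hand":0}]}}

```text
clock: 1.6
eef_pos: [448.5, 142.7, 300.1]
tool_rot: [3.142, -0.001, 3.028]
force: [0.3, 0.4, 1.0]
width: 85.3
gripper_force: 0.0
```

Run:
```python
from h import *
P,R,s=state(); print(P,s['tool_rot'])
snap('wrist','w2')
w=load('w2'); im=w['pixels']
t=load('w1'); print(proj(w,[523,140,45]),proj(t,[523,140,45]))
def crop(c,X,h=110):
    u,v=proj(c,X).astype(int); u=min(max(u,130),430); v=min(max(v,h),420-h); print(u-130,v-h)
    return cv2.resize(c['pixels'][v-h:v+h,u-130:u+130],None,fx=3,fy=2.7,interpolation=cv2.INTER_CUBIC)
cv2.imwrite('pics/c2.png',crop(w,[523,140,45])[:,:,::-1])
cv2.imwrite('pics/c1.png',crop(t,[523,140,45])[:,:,::-1])
```

```text
[448.54997464 142.73278591 300.11588968] [ 3.14150077e+00 -6.12187569e-04  3.02776490e+00]
[283.75274943 234.25468938] [242.26540029 258.4808527 ]
153 124
112 148
```

View pics/c2.png

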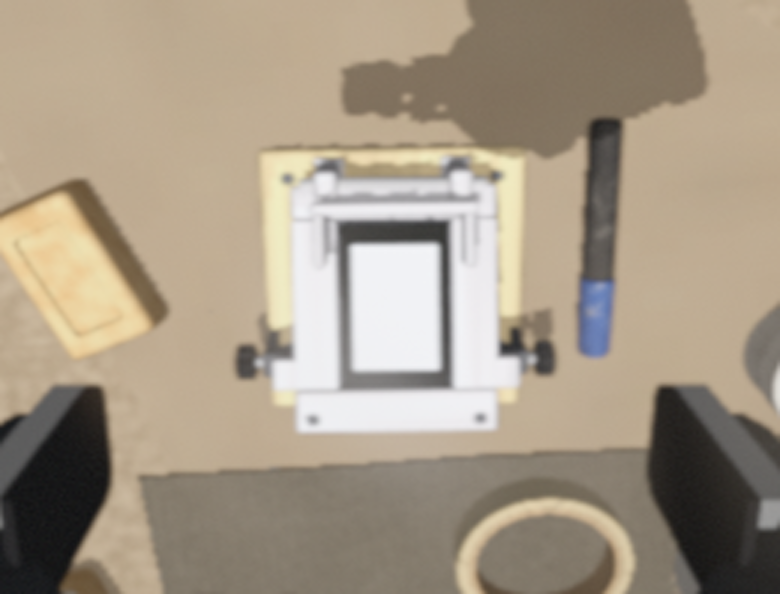

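View pics/c1.png

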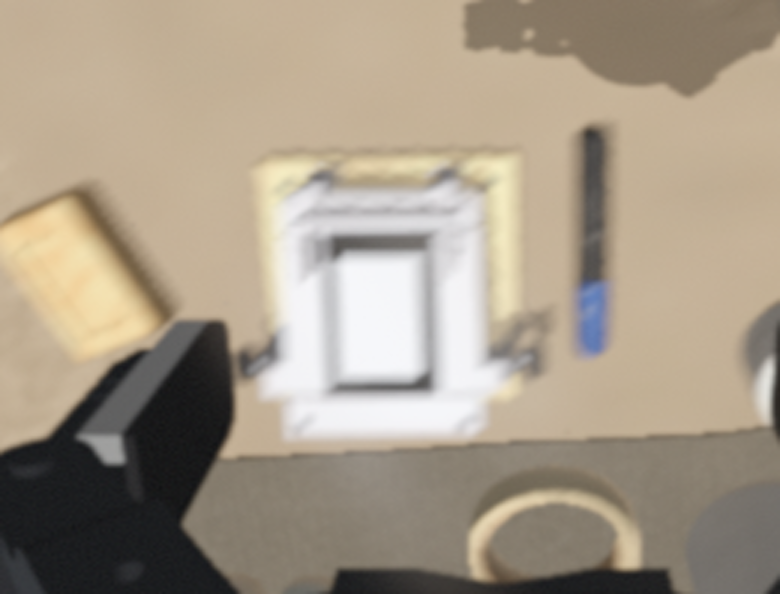

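c2 (offset 153,124; scale 3 by 2.7) shows the platen corners at about (340,222), (449,222), (452,388) and (340,388). The ledge runs along y≈205 and the marker is at the right, while c1 is blurred by motion. To get the tilt I'll take a side view from +y.

Run:
```python
from h import *
P,R,s=state(); a=np.radians(40);c,q=np.cos(a),np.sin(a)
R2=Ro.from_matrix(np.array([[0,c,-q],[1,0,0],[0,-q,-c]]).T)
print(P,s['qpos'].round(2),rel(P,R,[515,228,145],R2), (R.inv()*R2).magnitude()/.15)
```

```text
[448.18692157 143.75264975 300.11273874] [-0.45  0.29  0.1   1.9  -0.04  0.95  1.13] (array([-5.71,  9.11, 15.51]), array([ 0.5076, -0.5688,  1.3952])) 10.599124696722745
```

>>> {"api": "send_rows", "payload": {"series": [{"ax":0.045,"ay":-0.05,"az":0.125,"dx":-0.5,"dy":0.8,"dz":0,"hand":0},{"ax":0.09,"ay":-0.1,"az":0.25,"dx":-1,"dy":1.6,"dz":0,"hand":0},{"ax":0.136,"ay":-0.152,"az":0.375,"dx":-1.5,"dy":2.4,"dz":1,"hand":0},{"ax":0.182,"ay":-0.204,"az":0.5,"dx":-2,"dy":3.3,"dz":3,"hand":0},{"ax":0.227,"ay":-0.255,"az":0.625,"dx":-2.6,"dy":4.1,"dz":5,"hand":0},{"ax":0.273,"ay":-0.306,"az":0.75,"dx":-3.1,"dy":4.9,"dz":7,"hand":0},{"ax":0.318,"ay":-0.357,"az":0.875,"dx":-3.6,"dy":5.7,"dz":9,"hand":0},{"ax":0.364,"ay":-0.408,"az":1.0,"dx":-4.1,"dy":6.5,"dz":11,"hand":0},{"ax":0.41,"ay":-0.459,"az":1.125,"dx":-4.6,"dy":7.4,"dz":13,"hand":0},{"ax":0.455,"ay":-0.51,"az":1.25,"dx":-5.1,"dy":8.2,"dz":14,"hand":0}]}}

```text
clock: 2.65
eef_pos: [506.3, 221.9, 157.8]
tool_rot: [-3.081, 0.637, 1.753]
force: [-0.2, -1.1, 0.3]
width: 85.3
gripper_force: 0.0
```

Run:
```python
from h import *
P,R,s=state(); a=np.radians(40);c,q=np.cos(a),np.sin(a)
R2=Ro.from_matrix(np.array([[0,c,-q],[1,0,0],[0,-q,-c]]).T)
print(P,s['qpos'].round(2),rel(P,R,[515,228,145],R2), (R.inv()*R2).magnitude()/.15)
```

```text
[506.33849356 221.8919097  157.77680417] [-1.07  0.87  0.55  1.64  0.15  1.07 -0.55] (array([1.12, 1.01, 0.7 ]), array([ 0.0522, -0.0561,  0.1449])) 1.0926050750411993
```

>>> {"api": "send_rows", "payload": {"series": [{"ax":0.03,"ay":-0.03,"az":0.08,"dx":0.5,"dy":0.5,"dz":0.3,"hand":0},{"ax":0.05,"ay":-0.05,"az":0.13,"dx":1,"dy":1,"dz":0.6,"hand":0},{"ax":0.05,"ay":-0.05,"az":0.13,"dx":1,"dy":1,"dz":0.6,"hand":0},{"ax":0.05,"ay":-0.05,"az":0.13,"dx":1,"dy":1,"dz":0.6,"hand":0},{"ax":0.05,"ay":-0.05,"az":0.13,"dx":1,"dy":1,"dz":0.6,"hand":0}]}}

```text
clock: 3.15
eef_pos: [516.6, 224.8, 149.5]
tool_rot: [-3.132, 0.689, 1.591]
force: [0.8, 0.0, 0.8]
width: 85.6
gripper_force: 0.0
```

Run:
```python
from h import *
d=snap('wrist','w3'); P,R,s=state(); print(P,s['tool_rot'],s['qpos'].round(2))
w=load('w3');u,v=proj(w,[523,140,45]).astype(int);print(u,v)
v0=max(v-90,0);u0=max(min(u-140,280),0);print(u0,v0)
cv2.imwrite('pics/c3.png',cv2.resize(w['pixels'][v0:v0+180,u0:u0+280],(784,504),interpolation=cv2.INTER_CUBIC)[:,:,::-1])
```

```text
[516.71787814 224.728314   149.71238814] [-3.13224822  0.68891988  1.59064945] [-1.07  0.94  0.58  1.55  0.11  1.16 -0.64]
285 202
145 112
```

View pics/c3.png

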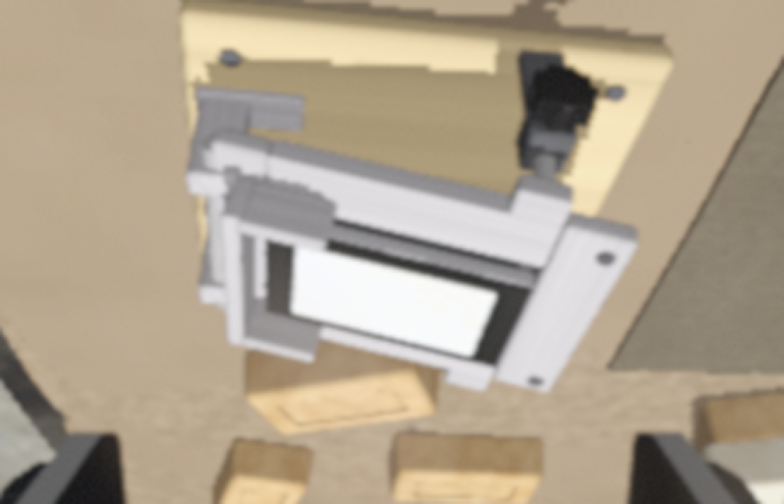

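c3 (offset 145,112; scale 2.8) shows the deck tilted, with label corners at about (297,250), (497,292), (477,355) and (290,312). The deck's upper corners are at (636,232) and (548,388). The next step is to fit the jig pose.

```bash
cat > fit.py <<'E'
from h import *
from scipy.optimize import least_squares
def sub(c,pts,win=3):
    g=cv2.cvtColor(np.ascontiguousarray(c['pixels']),cv2.COLOR_RGB2GRAY); p=np.float32(pts).reshape(-1,1,2).copy()
    q=cv2.cornerSubPix(g,p,(win,win),(-1,-1),(3,40,.01)).reshape(-1,2)
    return np.where(np.linalg.norm(q-p[:,0],axis=1,keepdims=True)<2.5,q,p[:,0])
w2,w3,t0=load('w2'),load('w3'),load('top0')
q2=lambda l:[(153+x/3,124+y/2.7) for x,y in l]; q3=lambda l:[(145+x/2.8,112+y/2.8) for x,y in l]
# order: (-,+),(+,+),(+,-),(-,-) in seat x,y
L2=sub(w2,q2([(439,241),(443,371),(351,371),(351,241)])); L3=sub(w3,q3([(297,250),(497,292),(477,355),(290,312)]))
P2=q2([(449,222),(452,388),(340,388),(340,222)]); 
D2=q2([(497,432),(297,432)]); D3=q3([(636,232),(548,388)])
S=np.array([(-1,1),(1,1),(1,-1),(-1,-1)])
def pose(p): return Ro.from_euler('xyz',[0,-p[4],p[3]]),p[:3]
def res(p):
    R,o=pose(p); f=lambda c,X,u,w:(w*(proj(c,R.apply(X)+o)-u)); r=[]
    for i,(a,b) in enumerate(S):
        X=[a*p[5],b*p[6],0]; r+=[f(w2,X,L2[i],1),f(w3,X,L3[i],1),f(w2,[a*41,b*24,0],P2[i],.5)]
    for i,b in enumerate((1,-1)):
        X=[p[7],b*46,-8]; r+=[f(w2,X,D2[i],.5),f(w3,X,D3[i],.5)]
    return np.concatenate(r)
if __name__=='__main__':
    s=least_squares(res,[523,140,45,-.11,.2,32,19,60],loss='soft_l1'); print(s.x.round(4)); print(res(s.x).round(1).reshape(-1,2).tolist())
    J=s.jac; print('sd',np.sqrt(np.diag(np.linalg.inv(J.T@J))).round(4)); np.save('jig.npy',s.x)
    R,o=pose(s.x)
    for c,n in((w2,'w2'),(w3,'w3')):
        im=np.ascontiguousarray(c['pixels'][:,:,::-1]); im=cv2.resize(im,None,fx=3,fy=3,interpolation=cv2.INTER_CUBIC)
        def ln(pts,col):
            u=np.array([proj(c,R.apply(np.array(x,float))+o)*3+1 for x in pts]).astype(np.int32); cv2.polylines(im,[u],True,col,1)
        ln([(-41,24,0),(41,24,0),(41,-24,0),(-41,-24,0)],(0,0,255)); ln([(-46,30,9),(-21,30,9),(-21,-30,9),(-46,-30,9)],(0,180,0)); ln([(s.x[7],46,-8),(s.x[7],-46,-8),(-46,-46,-8),(-46,46,-8)],(255,0,0))
        u,v=(proj(c,o)*3).astype(int); cv2.imwrite('pics/o%s.png'%n,im[v-240:v+240,u-200:u+200] )
    a,b=cv2.imread('pics/ow2.png'),cv2.imread('pics/ow3.png'); cv2.imwrite('pics/o.png',np.hstack([a,b]))
E
python3 fit.py
```

```text
[ 5.206893e+02  1.414749e+02  6.505450e+01 -9.450000e-02  1.815000e-01
  3.190230e+01  1.936150e+01  6.452590e+01]
[[-0.1, 0.2], [-0.4, -0.5], [0.0, 0.1], [-0.8, -0.3], [1.1, -0.1], [-0.1, 0.0], [0.8, 0.2], [-1.5, -0.7], [0.6, 0.3], [-0.3, 0.8], [-0.3, 0.5], [-0.2, 0.5], [0.3, -0.7], [0.3, 1.4], [0.0, -0.1], [-0.1, 0.2]]
sd [0.5    0.6467 0.7137 0.0121 0.0185 0.5085 0.6068 1.2682]
```

View pics/o.png

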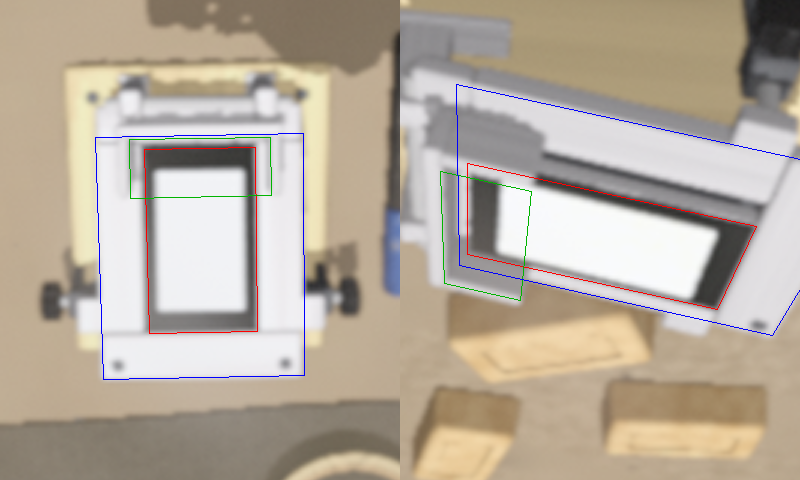

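The overlay agrees with the picture: red sits on the platen rim, blue on the deck edges and green on the cheeks. That puts the seat at about (521,141,65), with yaw -0.095 and tilt 0.18. Next I'll hover over the target bar.

Run:
```python
from h import *
P,R,s=state()
print(rel(P,R,[560,-128,150],E(np.pi,0,3.107)),rel(P,R,[530,100,220],E(np.pi,0,3.107)))
```

```text
(array([-27.31,   3.84,  22.42]), array([-0.528 ,  0.5432, -1.4542])) (array([-14.11,   1.1 ,   2.51]), array([-0.528 ,  0.5432, -1.4542]))
```

>>> {"api": "send_rows", "payload": {"series": [{"ax":-0.046,"ay":0.047,"az":-0.126,"dx":-3.5,"dy":0.3,"dz":0,"hand":0},{"ax":-0.092,"ay":0.094,"az":-0.252,"dx":-7,"dy":0.6,"dz":0.6,"hand":0},{"ax":-0.138,"ay":0.141,"az":-0.378,"dx":-10.5,"dy":0.9,"dz":1.5,"hand":0},{"ax":-0.184,"ay":0.188,"az":-0.504,"dx":-14,"dy":1.1,"dz":2.5,"hand":0},{"ax":-0.23,"ay":0.235,"az":-0.63,"dx":-16.2,"dy":1.5,"dz":6,"hand":0},{"ax":-0.276,"ay":0.282,"az":-0.756,"dx":-18.4,"dy":2,"dz":9.5,"hand":0},{"ax":-0.322,"ay":0.33,"az":-0.882,"dx":-20.6,"dy":2.5,"dz":13,"hand":0},{"ax":-0.368,"ay":0.378,"az":-1.01,"dx":-22.8,"dy":3,"dz":16.5,"hand":0},{"ax":-0.414,"ay":0.425,"az":-1.14,"dx":-25,"dy":3.4,"dz":19.5,"hand":0},{"ax":-0.46,"ay":0.472,"az":-1.265,"dx":-27,"dy":3.8,"dz":22,"hand":0}]}}

```text
clock: 4.2
eef_pos: [558.5, -119.9, 152.6]
tool_rot: [-3.065, 0.097, 2.877]
force: [0.7, 0.8, -0.4]
width: 85.2
gripper_force: 0.0
```

Run:
```python
from h import *
P,R,s=state()
print(rel(P,R,[560,-128,150],E(np.pi,0,3.107)),s['qpos'].round(2))
```

```text
(array([-0.33, -0.71,  0.35]), array([-0.0872,  0.0878, -0.2334])) [ 0.16  0.58 -0.08  1.91  0.25  0.59  1.19]
```

>>> {"api": "send_rows", "payload": {"series": [{"ax":-0.044,"ay":0.044,"az":-0.117,"dx":-0.2,"dy":-0.4,"dz":0.2,"hand":0},{"ax":-0.087,"ay":0.088,"az":-0.233,"dx":-0.3,"dy":-0.7,"dz":0.3,"hand":0},{"ax":-0.087,"ay":0.088,"az":-0.233,"dx":-0.3,"dy":-0.7,"dz":0.3,"hand":0},{"ax":-0.087,"ay":0.088,"az":-0.233,"dx":-0.3,"dy":-0.7,"dz":0.3,"hand":0},{"ax":-0.087,"ay":0.088,"az":-0.233,"dx":-0.3,"dy":-0.7,"dz":0.3,"hand":0}]}}

```text
clock: 4.7
eef_pos: [560.0, -124.6, 150.0]
tool_rot: [-3.139, 0.0, 3.102]
force: [-0.4, 0.7, -0.5]
width: 85.4
gripper_force: 0.0
```

Run:
```python
from h import *
d=snap('wrist','w4'); P,R,s=state(); print(P,s['tool_rot'])
w=load('w4');print(proj(w,[573,-127.5,26]))
cv2.imwrite('pics/w4b.png',cv2.resize(w['pixels'],(784,588),interpolation=cv2.INTER_CUBIC)[:,:,::-1])
```

```text
[ 560.07659365 -124.32514247  150.01189206] [-3.13921048e+00  1.91383703e-04  3.10308378e+00]
[277.37128443 221.10085695]
```

View pics/w4b.png

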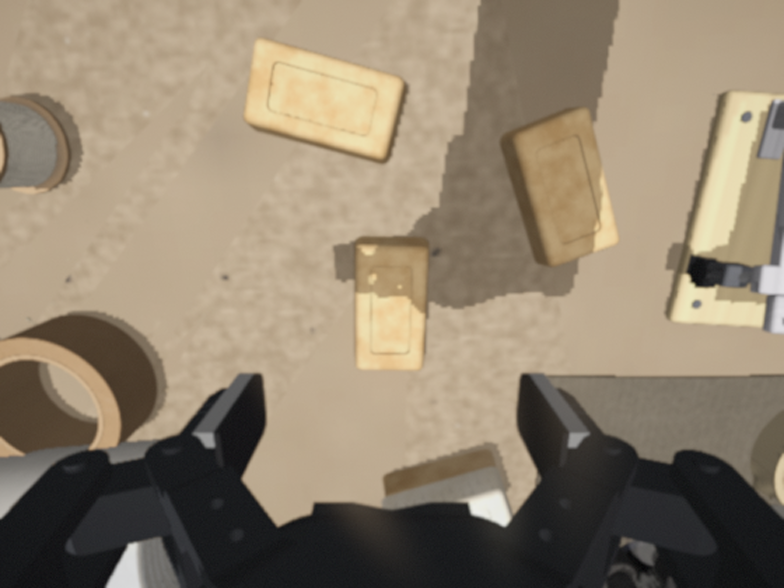

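w4b (scale 1.4) shows the target bar's top corners at about (357,245), (428,240), (424,369) and (357,369). The other two bars are at (325,100) and (562,187). I'll check its size and height before grasping.

Run:
```python
from h import *
w=load('w4');t=load('top0')
b=cv2.cvtColor(w['pixels'],cv2.COLOR_RGB2HSV)
# segment target bar: orange saturated
m=((b[...,1]>95)&(b[...,2]>110)).astype(np.uint8); 
m[:, :]=cv2.morphologyEx(m,cv2.MORPH_CLOSE,np.ones((5,5)))
n,l,st,_=cv2.connectedComponentsWithStats(m); 
for i in range(1,n):
    if st[i,4]>1500:
        c=max(cv2.findContours((l==i).astype(np.uint8),0,1)[0],key=cv2.contourArea); r=cv2.minAreaRect(c); bx=cv2.boxPoints(r)
        X=np.array([onz(w,*p,22) for p in bx]); e=np.linalg.norm(X-np.roll(X,-1,0),axis=1); print(st[i],X.mean(0).round(1),e.round(1)); print(bx.round(1).tolist(),X.round(1).tolist())
for n,c in(('target',[(357,245),(428,240),(424,369),(357,369)]),('A',[(262,40),(403,80),(386,158),(248,124)]),('B',[(505,138),(585,110),(616,240),(551,263)])):
  for z in(26,):
    X=np.array([onz(w,x/1.4,y/1.4,z) for x,y in c]); print(n,z,X.round(1).tolist(),np.linalg.norm(X-np.roll(X,-1,0),axis=1).round(1))
# height: top-view centre vs wrist centre
q=lambda x,y:(170+x/4,190+y/4)
for a,b_ in(((521,140),(357,245)),((467,134),(428,240)),((526,38),(357,369)),((473,38),(424,369))): pass
print(tri((t,*q(526,38)),(w,357/1.4,369/1.4)),tri((t,*q(473,38)),(w,424/1.4,369/1.4)))
```

```text
[ 361   77   68  113 4401] [500.5 -14.5  22. ] [48.3 89.7 52.6 90.6]
[[360.1000061035156, 92.0999984741211], [417.70001220703125, 73.69999694824219], [449.29998779296875, 172.60000610351562], [391.6000061035156, 191.0]] [[464.9, -54.5, 22.0], [452.5, -7.7, 22.0], [535.0, 27.4, 22.0], [549.8, -23.1, 22.0]]
[ 253  169   53   58 1704] [ 552.5 -125.2   22. ] [53.3 46.1 53.3 48.6]
[[253.0, 226.0], [253.0, 169.0], [305.0, 169.0], [305.0, 226.0]] [[578.2, -150.6, 22.0], [525.0, -147.1, 22.0], [526.8, -101.1, 22.0], [580.1, -102.0, 22.0]]
target 26 [[529.8, -145.3, 26.0], [528.4, -100.8, 26.0], [616.6, -104.9, 26.0], [614.8, -150.7, 26.0]] [44.5 88.3 45.8 85.2]
A 26 [[413.3, -191.0, 26.0], [437.0, -113.5, 26.0], [478.7, -124.9, 26.0], [456.4, -204.4, 26.0]] [81.  43.2 82.6 45.1]
B 26 [[470.2, -54.8, 26.0], [456.7, -9.0, 26.0], [532.9, 16.9, 26.0], [546.1, -23.0, 26.0]] [47.7 80.6 42.  82.2]
(array([ 617.53694649, -151.83929365,   20.16793171]), [np.float64(0.5162663825431247), np.float64(0.5162663825432167)]) (array([ 615.08097078, -105.60307374,   29.38914724]), [np.float64(0.48039613796914843), np.float64(0.480396137969169)])
```

Run:
```python
from h import *
P,R,s=state()
print(P,rel(P,R,[572,-126,3],E(np.pi,0,3.09)))
```

```text
[ 560.07659365 -124.32514247  150.01189206] (array([-1.2 , -0.09, 14.7 ]), array([-0.0024,  0.0002,  0.0131]))
```

>>> {"api": "send_rows", "payload": {"series": [{"ax":-0.002,"ay":0,"az":0.013,"dx":-0.8,"dy":0,"dz":3,"hand":0},{"ax":-0.002,"ay":0,"az":0.013,"dx":-1.2,"dy":-0.1,"dz":6,"hand":0},{"ax":-0.002,"ay":0,"az":0.013,"dx":-1.2,"dy":-0.1,"dz":9,"hand":0},{"ax":-0.002,"ay":0,"az":0.013,"dx":-1.2,"dy":-0.1,"dz":11.5,"hand":0},{"ax":-0.002,"ay":0,"az":0.013,"dx":-1.2,"dy":-0.1,"dz":13,"hand":0},{"ax":-0.002,"ay":0,"az":0.013,"dx":-1.2,"dy":-0.1,"dz":14,"hand":0},{"ax":-0.002,"ay":0,"az":0.013,"dx":-1.2,"dy":-0.1,"dz":14.7,"hand":0},{"ax":-0.002,"ay":0,"az":0.013,"dx":-1.2,"dy":-0.1,"dz":14.7,"hand":0.2},{"ax":-0.002,"ay":0,"az":0.013,"dx":-1.2,"dy":-0.1,"dz":14.7,"hand":0.25},{"ax":-0.002,"ay":0,"az":0.013,"dx":-1.2,"dy":-0.1,"dz":14.7,"hand":0.3}]}}

```text
clock: 5.75
eef_pos: [573.1, -128.0, 3.6]
tool_rot: [3.141, 0.002, 3.088]
force: [-0.6, 1.5, -0.2]
width: 59.8
gripper_force: 0.0
```

```bash
python3 -c "
from h import *
P,R,s=state();print(P,s['tool_rot'],s['force'],s['width'],rel(P,R,[572,-126,3],E(np.pi,0,3.09)))"
```

```text
[ 573.11740009 -127.96615232    3.5555416 ] [3.14148157e+00 1.62918337e-03 3.08841393e+00] [-0.55976027  1.4653378  -0.15322456] 59.771486463041434 (array([0.12, 0.19, 0.06]), array([ 0.0001,  0.0016, -0.0016]))
```

>>> {"api": "send_rows", "payload": {"series": [{"ax":0,"ay":0,"az":0,"dx":0.1,"dy":0.2,"dz":0.05,"hand":0.33},{"ax":0,"ay":0,"az":0,"dx":0.1,"dy":0.2,"dz":0.05,"hand":0.36},{"ax":0,"ay":0,"az":0,"dx":0.1,"dy":0.2,"dz":0.05,"hand":0.38},{"ax":0,"ay":0,"az":0,"dx":0.1,"dy":0.2,"dz":0.05,"hand":0.395},{"ax":0,"ay":0,"az":0,"dx":0.1,"dy":0.2,"dz":0.05,"hand":0.395},{"ax":0,"ay":0,"az":0,"dx":0.1,"dy":0.2,"dz":0.05,"hand":0.395}]}}

```text
clock: 6.35
eef_pos: [571.5, -125.7, 2.1]
tool_rot: [3.141, -0.0, 3.089]
force: [0.2, -0.4, -0.0]
width: 51.7
gripper_force: 0.0
```

>>> {"api": "send_rows", "payload": {"series": [{"ax":0,"ay":0,"az":0,"dx":0,"dy":0,"dz":0,"hand":0.4},{"ax":0,"ay":0,"az":0,"dx":0,"dy":0,"dz":0,"hand":0.405},{"ax":0,"ay":0,"az":0,"dx":0,"dy":0,"dz":0,"hand":0.405},{"ax":0,"ay":0,"az":0,"dx":0,"dy":0,"dz":0,"hand":0.405}]}}

```text
clock: 6.75
eef_pos: [571.5, -125.8, 2.1]
tool_rot: [3.141, -0.0, 3.089]
force: [0.6, -0.2, -0.3]
width: 50.5
gripper_force: 0.1
```

>>> {"api": "send_rows", "payload": {"series": [{"ax":0,"ay":0,"az":0,"dx":0,"dy":0,"dz":0,"hand":0.412},{"ax":0,"ay":0,"az":0,"dx":0,"dy":0,"dz":0,"hand":0.412},{"ax":0,"ay":0,"az":0,"dx":0,"dy":0,"dz":0,"hand":0.412}]}}

```text
clock: 7.05
eef_pos: [571.5, -125.8, 2.2]
tool_rot: [3.141, -0.0, 3.088]
force: [0.3, -0.8, 1.1]
width: 50.5
gripper_force: 3.4
```

Contact. The force rises with the closure, so I'll step up toward 30 N.

>>> {"api": "send_rows", "payload": {"series": [{"ax":0,"ay":0,"az":0,"dx":0,"dy":0,"dz":0,"hand":0.43},{"ax":0,"ay":0,"az":0,"dx":0,"dy":0,"dz":0,"hand":0.43},{"ax":0,"ay":0,"az":0,"dx":0,"dy":0,"dz":0,"hand":0.43}]}}

```text
clock: 7.35
eef_pos: [571.5, -125.8, 2.4]
tool_rot: [3.141, 0.0, 3.089]
force: [-0.8, -0.6, 3.7]
width: 49.0
gripper_force: 24.7
```

>>> {"api": "send_rows", "payload": {"series": [{"ax":0,"ay":0,"az":0,"dx":0,"dy":0,"dz":0,"hand":0.436},{"ax":0,"ay":0,"az":0,"dx":0,"dy":0,"dz":-0.3,"hand":0.436},{"ax":0,"ay":0,"az":0,"dx":0,"dy":0,"dz":-1,"hand":0.436},{"ax":0,"ay":0,"az":0,"dx":0,"dy":0,"dz":-3,"hand":0.436},{"ax":0,"ay":0,"az":0,"dx":0,"dy":0,"dz":-3,"hand":0.436}]}}

```text
clock: 7.85
eef_pos: [573.3, -125.7, 34.1]
tool_rot: [3.141, 0.004, 3.089]
force: [0.4, 0.0, -1.4]
width: 48.8
gripper_force: 32.6
```

The bar is lifted at 32 N and weighs about 1.4 N. I'll test how robust the tilt fit is and plan the approach.

```bash
cat >> h.py <<'E'
def tgt(j,dx,h,dtilt=0,dy=0,off=2.3):
    Rs=Ro.from_euler('xyz',[0,-(j[4]+dtilt),j[3]]); Rt=Ro.from_matrix(Rs.as_matrix()@np.diag([-1,1,-1]))
    return j[:3]+Rs.apply([dx,dy,h+off]),Rt
def gap(j): # TCP in seat frame (x,y,underside height) and tool tilt/yaw error
    P,R,s=state(); Rs=Ro.from_euler('xyz',[0,-j[4],j[3]]); Rt=Ro.from_matrix(Rs.as_matrix()@np.diag([-1,1,-1]))
    return (Rs.inv().apply(P-j[:3])-[0,0,2.3]).round(2),(R.inv()*Rt).as_rotvec().round(4),Rs.inv().apply(s['force']).round(2),Rs.inv().apply(s['torque']).round(3),round(s['gripper_force'],1),s['clock']
E
python3 - <<'E'
import fit; from fit import *
base=[521,141.5,65,-.1,.18,32,19.3,64.5]
b0=[L2.copy(),L3.copy()]
rng=np.random.default_rng(0)
T=[]
for k in range(60):
    fit.L2=b0[0]+rng.normal(0,.35,b0[0].shape); fit.L3=b0[1]+rng.normal(0,.35,b0[1].shape)
    T.append(least_squares(res,base,loss='soft_l1').x)
T=np.array(T);print(T.mean(0).round(3),T.std(0).round(3))
fit.L2,fit.L3=b0
pr=least_squares(lambda p:np.r_[res(p),5*(p[5]-32),5*(p[6]-19)],base).x;print('prior',pr.round(3))
nd=least_squares(lambda p:np.r_[res(p)[:24],.01*(p[7]-64)],base).x;print('no deck',nd.round(3))
j=np.load('jig.npy'); P,R,s=state()
p1,r1=tgt(j,10,60); print(P,p1,rel(P,R,p1,r1),(R.inv()*r1).magnitude())
E
```

```text
[ 5.20689e+02  1.41457e+02  6.50440e+01 -9.40000e-02  1.81000e-01
  3.19310e+01  1.93480e+01  6.45420e+01] [0.14  0.146 0.181 0.003 0.005 0.125 0.158 0.167]
prior [ 5.20725e+02  1.41477e+02  6.50040e+01 -9.30000e-02  1.80000e-01
  3.19900e+01  1.90480e+01  6.45010e+01]
no deck [ 5.20653e+02  1.41497e+02  6.51860e+01 -9.10000e-02  1.91000e-01
  3.19180e+01  1.93720e+01  6.40000e+01]
[ 573.31158911 -125.74189199   34.09505162] [519.28540239 141.60797024 128.13620303] (array([ 6.77, 26.41, -9.42]), array([ 0.0042, -0.1774,  0.0415])) 0.18220132122571128
```

>>> {"api": "send_rows", "payload": {"series": [{"ax":0,"ay":0,"az":0,"dx":0,"dy":0.5,"dz":-3.5,"hand":0.436},{"ax":0,"ay":0,"az":0,"dx":0.5,"dy":2.5,"dz":-7,"hand":0.436},{"ax":0,"ay":-0.03,"az":0.005,"dx":1.5,"dy":6,"dz":-9.4,"hand":0.436},{"ax":0,"ay":-0.06,"az":0.01,"dx":2.5,"dy":10,"dz":-9.4,"hand":0.436},{"ax":0,"ay":-0.09,"az":0.02,"dx":3.5,"dy":14,"dz":-9.4,"hand":0.436},{"ax":0,"ay":-0.12,"az":0.03,"dx":4.5,"dy":18,"dz":-9.4,"hand":0.436},{"ax":0.002,"ay":-0.15,"az":0.035,"dx":5.5,"dy":22,"dz":-9.4,"hand":0.436},{"ax":0.004,"ay":-0.17,"az":0.04,"dx":6.3,"dy":25,"dz":-9.4,"hand":0.436},{"ax":0.004,"ay":-0.18,"az":0.042,"dx":6.8,"dy":26.4,"dz":-9.4,"hand":0.436},{"ax":0.004,"ay":-0.18,"az":0.042,"dx":6.8,"dy":26.4,"dz":-9.4,"hand":0.436}]}}

```text
clock: 8.85
eef_pos: [516.1, 145.1, 125.8]
tool_rot: [3.141, 0.179, 3.053]
force: [0.1, -0.8, -1.1]
width: 48.9
gripper_force: 32.7
```

Run:
```python
from h import *
j=np.load('jig.npy'); j[3]=-.093;j[4]=.185; np.save('jig2.npy',j)
P,R,s=state();print(gap(j),s['width'])
for h in(20,4):
  p,r=tgt(j,6,h); print(rel(P,R,p,r))
```

```text
(array([ 6.35,  3.2 , 58.27]), array([ 0.0018, -0.0061,  0.0042]), array([-0.04, -0.74, -1.06]), array([0.   , 0.203, 0.009]), 32.7, 8.85) 48.87031210592481
(array([ 0.01, -0.33,  3.83]), array([ 0.0018, -0.0061,  0.0042]))
(array([ 0.  , -0.33,  5.43]), array([ 0.0018, -0.0061,  0.0042]))
```

>>> {"api": "send_rows", "payload": {"series": [{"ax":0.002,"ay":-0.006,"az":0.004,"dx":0,"dy":-0.2,"dz":1.5,"hand":0.436},{"ax":0.002,"ay":-0.006,"az":0.004,"dx":0,"dy":-0.3,"dz":3,"hand":0.436},{"ax":0.002,"ay":-0.006,"az":0.004,"dx":0,"dy":-0.3,"dz":3.8,"hand":0.436},{"ax":0.002,"ay":-0.006,"az":0.004,"dx":0,"dy":-0.3,"dz":3.8,"hand":0.436},{"ax":0.002,"ay":-0.006,"az":0.004,"dx":0,"dy":-0.3,"dz":3.8,"hand":0.436},{"ax":0.002,"ay":-0.006,"az":0.004,"dx":0,"dy":-0.3,"dz":3.8,"hand":0.436}]}}

```text
clock: 9.45
eef_pos: [524.5, 137.7, 89.3]
tool_rot: [-3.141, 0.187, 3.042]
force: [-0.4, 0.0, -1.0]
width: 48.8
gripper_force: 32.7
```

Run:
```python
from h import *
j=np.load('jig2.npy'); print(gap(j))
snap('wrist','w5'); w=load('w5')
Rs=Ro.from_euler('xyz',[0,-j[4],j[3]]); P,R,s=state(); g=gap(j)[0]
im=cv2.resize(np.ascontiguousarray(w['pixels'][:,:,::-1]),None,fx=3,fy=3,interpolation=cv2.INTER_CUBIC)
def ln(pts,col,tool=False):
    W=[(R.apply(np.array(x,float))+P) if tool else (Rs.apply(np.array(x,float))+j[:3]) for x in pts]
    cv2.polylines(im,[np.array([proj(w,x)*3+1 for x in W]).astype(np.int32)],True,col,1)
ln([(-46,30,9),(-21,30,9),(-21,-30,9),(-46,-30,9)],(0,180,0)); ln([(-41,24,0),(41,24,0),(41,-24,0),(-41,-24,0)],(0,0,255))
ln([(46,26,2.3),(46,-26,2.3),(46,-26,-23.7),(46,26,-23.7)],(255,0,0),True)
u,v=(proj(w,Rs.apply([-46,0,9])+j[:3])*3).astype(int); print(u,v)
v0=max(v-250,0);cv2.imwrite('pics/o5.png',im[v0:v0+600,u-380:u+380])
```

```text
(array([ 8.54, -3.45, 20.82]), array([-0.0019,  0.0017, -0.0067]), array([-0.58, -0.02, -0.9 ]), array([ 0.032,  0.259, -0.022]), 32.7, 9.45)
858 481
```

View pics/o5.png

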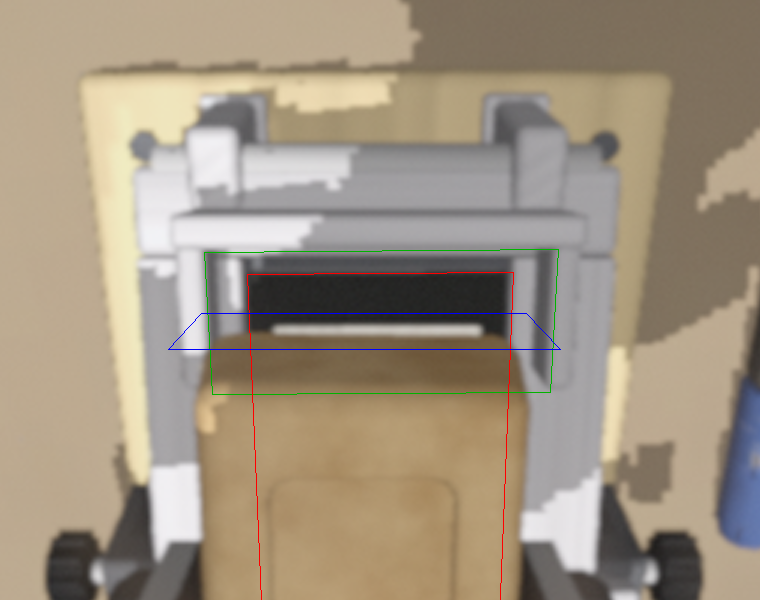

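o5 shows the bar's lower end at y≈337–393, between the cheeks and about 14 mm short of the ledge line at y≈248. The bar is about 3 mm left of the centre line, and it sits about 3.3 mm upslope of the TCP. I'll centre it and go down to about 5 mm above the platen.

>>> {"api": "send_rows", "payload": {"series": [{"ax":0,"ay":0,"az":-0.006,"dx":0.4,"dy":0.3,"dz":0,"hand":0.436},{"ax":0,"ay":0,"az":-0.006,"dx":0.75,"dy":0.3,"dz":0.4,"hand":0.436},{"ax":0,"ay":0,"az":-0.006,"dx":0.75,"dy":0.3,"dz":1,"hand":0.436},{"ax":0,"ay":0,"az":-0.006,"dx":0.75,"dy":0.3,"dz":1.5,"hand":0.436},{"ax":0,"ay":0,"az":-0.006,"dx":0.75,"dy":0.3,"dz":1.5,"hand":0.436},{"ax":0,"ay":0,"az":-0.006,"dx":0.75,"dy":0.3,"dz":1.5,"hand":0.436},{"ax":0,"ay":0,"az":-0.006,"dx":0.75,"dy":0.3,"dz":1.5,"hand":0.436}]}}

```text
clock: 10.2
eef_pos: [520.0, 141.3, 73.2]
tool_rot: [-3.14, 0.187, 3.048]
force: [0.4, -0.3, -0.1]
width: 49.0
gripper_force: 32.7
```

```bash
cat > g.py <<'E'
from h import *
print(*gap(np.load('jig2.npy')),sep='\n')
E
python3 g.py
```

```text
[ 0.87 -0.19  5.8 ]
[-0.0021  0.0017 -0.0003]
[ 0.37 -0.26 -0.15]
[-0.005  0.27  -0.008]
32.7
10.2
```

>>> {"api": "send_rows", "payload": {"series": [{"ax":-0.002,"ay":0.002,"az":0,"dx":0.1,"dy":0,"dz":0.3,"hand":0.436},{"ax":-0.002,"ay":0.002,"az":0,"dx":0.2,"dy":0,"dz":0.3,"hand":0.436},{"ax":-0.002,"ay":0.002,"az":0,"dx":0.3,"dy":0,"dz":0.3,"hand":0.436},{"ax":-0.002,"ay":0.002,"az":0,"dx":0.3,"dy":0,"dz":0.3,"hand":0.436},{"ax":-0.002,"ay":0.002,"az":0,"dx":0.3,"dy":0,"dz":0.3,"hand":0.436}]}}

```text
clock: 10.7
eef_pos: [517.5, 141.6, 69.4]
tool_rot: [-3.141, 0.184, 3.049]
force: [-0.1, -0.5, -1.4]
width: 48.8
gripper_force: 32.7
```

```bash
python3 g.py
```

```text
[-2.39 -0.19  2.52]
[-0.0002 -0.0008  0.0001]
[-0.34 -0.49 -1.37]
[-0.015  0.242 -0.048]
32.7
10.7
```

Not touching yet. I'll creep toward the ledge.

>>> {"api": "send_rows", "payload": {"series": [{"ax":0,"ay":0,"az":0,"dx":0.05,"dy":0,"dz":0,"hand":0.436},{"ax":0,"ay":0,"az":0,"dx":0.1,"dy":0,"dz":0,"hand":0.436},{"ax":0,"ay":0,"az":0,"dx":0.1,"dy":0,"dz":0,"hand":0.436},{"ax":0,"ay":0,"az":0,"dx":0.1,"dy":0,"dz":0,"hand":0.436}]}}

```text
clock: 11.1
eef_pos: [516.7, 141.6, 69.1]
tool_rot: [-3.142, 0.184, 3.048]
force: [0.6, 0.1, -1.0]
width: 48.5
gripper_force: 32.7
```

```bash
python3 g.py
```

```text
[-3.21 -0.24  2.43]
[-0.0001 -0.0007 -0.0002]
[ 0.43  0.13 -1.08]
[-0.001  0.064  0.041]
32.7
11.1
```

>>> {"api": "send_rows", "payload": {"series": [{"ax":0,"ay":0,"az":0,"dx":0.05,"dy":0,"dz":0,"hand":0.436},{"ax":0,"ay":0,"az":0,"dx":0.05,"dy":0,"dz":0,"hand":0.436},{"ax":0,"ay":0,"az":0,"dx":0.05,"dy":0,"dz":0,"hand":0.436},{"ax":0,"ay":0,"az":0,"dx":0.05,"dy":0,"dz":0,"hand":0.436}]}}

```text
clock: 11.5
eef_pos: [516.5, 141.6, 69.1]
tool_rot: [3.142, 0.185, 3.048]
force: [2.1, -0.6, -0.4]
width: 49.0
gripper_force: 32.8
```

```bash
python3 g.py
```

```text
[-3.34 -0.23  2.48]
[ 0.     -0.0002 -0.0004]
[ 2.05 -0.38 -0.74]
[-0.103 -0.401  0.036]
32.8
11.5
```

The bar reached the ledge where predicted (fx about 2 N). Next I'll lower it onto the platen.

>>> {"api": "send_rows", "payload": {"series": [{"ax":0,"ay":0,"az":0,"dx":0,"dy":0,"dz":0.1,"hand":0.436},{"ax":0,"ay":0,"az":0,"dx":0,"dy":0,"dz":0.2,"hand":0.436},{"ax":0,"ay":0,"az":0,"dx":0,"dy":0,"dz":0.2,"hand":0.436},{"ax":0,"ay":0,"az":0,"dx":0,"dy":0,"dz":0.2,"hand":0.436}]}}

```text
clock: 11.9
eef_pos: [517.0, 141.8, 67.2]
tool_rot: [3.141, 0.185, 3.048]
force: [4.6, 0.0, 0.7]
width: 48.7
gripper_force: 33.0
```

```bash
python3 g.py
```

```text
[-3.26 -0.04  0.49]
[ 0.0004 -0.     -0.0002]
[ 4.67  0.45 -0.13]
[ 0.032 -0.802 -0.038]
33.0
11.9
```

>>> {"api": "send_rows", "payload": {"series": [{"ax":0,"ay":0,"az":0,"dx":0,"dy":0,"dz":0.1,"hand":0.436},{"ax":0,"ay":0,"az":0,"dx":0,"dy":0,"dz":0.1,"hand":0.436},{"ax":0,"ay":0,"az":0,"dx":0,"dy":0,"dz":0.1,"hand":0.436},{"ax":0,"ay":0,"az":0,"dx":0,"dy":0,"dz":0.1,"hand":0.436}]}}

```text
clock: 12.3
eef_pos: [517.0, 141.8, 66.3]
tool_rot: [3.141, 0.185, 3.048]
force: [4.3, -0.7, 4.5]
width: 48.5
gripper_force: 33.5
```

```bash
python3 g.py
```

```text
[-3.38 -0.02 -0.4 ]
[ 0.0003 -0.0001 -0.0002]
[ 5.08 -0.28  3.58]
[-0.045 -1.016 -0.077]
33.5
12.3
```

>>> {"api": "send_rows", "payload": {"series": [{"ax":0,"ay":0,"az":0,"dx":-0.05,"dy":0,"dz":0,"hand":0.436},{"ax":0,"ay":0,"az":0,"dx":-0.05,"dy":0,"dz":0,"hand":0.436},{"ax":0,"ay":0,"az":0,"dx":-0.05,"dy":0,"dz":0,"hand":0.436}]}}

```text
clock: 12.6
eef_pos: [517.1, 141.7, 66.2]
tool_rot: [3.141, 0.184, 3.049]
force: [2.7, 0.5, 6.6]
width: 48.8
gripper_force: 33.6
```

```bash
python3 g.py
```

```text
[-3.33 -0.06 -0.52]
[ 0.0001 -0.0008 -0.    ]
[3.77 0.78 5.97]
[ 0.014 -0.817 -0.05 ]
33.6
12.6
```

>>> {"api": "send_rows", "payload": {"series": [{"ax":0,"ay":0,"az":0,"dx":0,"dy":0,"dz":0.1,"hand":0.436},{"ax":0,"ay":0,"az":0,"dx":0,"dy":0,"dz":0.1,"hand":0.436},{"ax":0,"ay":0,"az":0,"dx":0,"dy":0,"dz":0.1,"hand":0.436}]}}

```text
clock: 12.9
eef_pos: [517.2, 141.7, 65.2]
tool_rot: [3.141, 0.184, 3.049]
force: [4.5, -0.2, 5.3]
width: 48.6
gripper_force: 33.7
```

```bash
python3 g.py
```

```text
[-3.37 -0.08 -1.48]
[ 0.0001 -0.0008  0.    ]
[5.36 0.19 4.43]
[ 0.05  -0.82  -0.046]
33.7
12.9
```

>>> {"api": "send_rows", "payload": {"series": [{"ax":0,"ay":0,"az":0,"dx":-0.06,"dy":0,"dz":0,"hand":0.436},{"ax":0,"ay":0,"az":0,"dx":-0.06,"dy":0,"dz":0,"hand":0.436}]}}

```text
clock: 13.1
eef_pos: [517.3, 141.8, 65.2]
tool_rot: [-3.142, 0.183, 3.049]
force: [2.5, 0.8, 4.3]
width: 48.8
gripper_force: 33.6
```

```bash
cat > g2.py <<'E'
from h import *
# average the readings while the camera call holds the arm
j=np.load('jig2.npy'); G=[]
for k in range(8):
    G.append(gap(j)); get_image('wrist')
for i in range(4): print(np.mean([g[i] for g in G],0).round(3),np.std([g[i] for g in G],0).round(3))
print(G[-1][4:])
E
python3 g2.py
```

```text
[-3.329 -0.065 -1.576] [0.02  0.012 0.007]
[-0.    -0.002  0.   ] [0. 0. 0.]
[3.51  0.314 4.916] [0.358 0.461 0.547]
[ 0.068 -0.636 -0.067] [0.034 0.034 0.023]
(33.6, 13.45)
```

>>> {"api": "send_rows", "payload": {"series": [{"ax":0,"ay":0,"az":0,"dx":-0.1,"dy":0,"dz":0,"hand":0.436},{"ax":0,"ay":0,"az":0,"dx":-0.1,"dy":0,"dz":0,"hand":0.436}]}}

```text
clock: 13.7
eef_pos: [517.4, 141.6, 64.9]
tool_rot: [-3.141, 0.182, 3.049]
force: [0.3, 1.4, 2.8]
width: 48.3
gripper_force: 33.3
```

```bash
python3 g2.py
```

```text
[-3.186 -0.251 -1.884] [0.059 0.065 0.023]
[-0.001 -0.003  0.001] [0. 0. 0.]
[-1.287  1.074  2.478] [1.123 0.341 0.674]
[0.232 0.226 0.029] [0.035 0.155 0.013]
(33.1, 14.05)
```

>>> {"api": "send_rows", "payload": {"series": [{"ax":0,"ay":0,"az":0,"dx":0.05,"dy":0,"dz":0.1,"hand":0.436},{"ax":0,"ay":0,"az":0,"dx":0.05,"dy":0,"dz":0.2,"hand":0.436},{"ax":0,"ay":0,"az":0,"dx":0.05,"dy":0,"dz":0.2,"hand":0.436},{"ax":0,"ay":0,"az":0,"dx":0.05,"dy":0,"dz":0.2,"hand":0.436}]}}

```text
clock: 14.5
eef_pos: [518.1, 141.2, 63.2]
tool_rot: [-3.141, 0.183, 3.049]
force: [-4.5, 0.7, 2.7]
width: 48.8
gripper_force: 33.3
```

```bash
python3 g2.py
```

```text
[-2.719 -0.518 -3.649] [0.097 0.023 0.02 ]
[-0.001 -0.002 -0.   ] [0. 0. 0.]
[-3.05   0.475  3.551] [0.627 0.666 0.478]
[ 0.081  0.756 -0.018] [0.043 0.042 0.035]
(33.3, 14.85)
```

>>> {"api": "send_rows", "payload": {"series": [{"ax":0,"ay":0,"az":0,"dx":0.08,"dy":0.02,"dz":0.05,"hand":0.436},{"ax":0,"ay":0,"az":0,"dx":0.12,"dy":0.03,"dz":0.1,"hand":0.436},{"ax":0,"ay":0,"az":0,"dx":0.12,"dy":0.03,"dz":0.1,"hand":0.436},{"ax":0,"ay":0,"az":0,"dx":0.12,"dy":0.03,"dz":0.1,"hand":0.436}]}}

```text
clock: 15.3
eef_pos: [518.5, 141.2, 62.4]
tool_rot: [-3.141, 0.185, 3.048]
force: [1.0, -2.1, 4.4]
width: 49.0
gripper_force: 33.4
```

```bash
python3 g2.py
```

```text
[-2.662 -0.386 -4.478] [0.123 0.107 0.02 ]
[-0.001  0.    -0.001] [0. 0. 0.]
[ 2.372 -2.414  4.365] [0.625 0.51  0.48 ]
[-0.517 -0.366  0.005] [0.031 0.109 0.02 ]
(33.5, 15.65)
```

>>> {"api": "send_rows", "payload": {"series": [{"ax":0,"ay":0,"az":0,"dx":0.04,"dy":0,"dz":0.05,"hand":0.436},{"ax":0,"ay":0,"az":0,"dx":0.08,"dy":-0.02,"dz":0.1,"hand":0.436},{"ax":0,"ay":0,"az":0,"dx":0.08,"dy":-0.02,"dz":0.1,"hand":0.436},{"ax":0,"ay":0,"az":0,"dx":0.08,"dy":-0.02,"dz":0.1,"hand":0.436}]}}

```text
clock: 16.1
eef_pos: [518.1, 141.8, 61.5]
tool_rot: [3.141, 0.186, 3.048]
force: [3.3, -2.9, 6.7]
width: 48.8
gripper_force: 33.6
```

```bash
python3 g2.py
python3 - <<'E'
from h import *
snap('wrist','w6'); w=load('w6'); j=np.load('jig2.npy'); Rs=Ro.from_euler('xyz',[0,-j[4],j[3]])
u,v=proj(w,Rs.apply([-40,0,0])+j[:3]).astype(int); print(u,v)
v0=max(v-70,0);cv2.imwrite('pics/c6.png',cv2.resize(w['pixels'][v0:v0+140,u-95:u+95],(760,560),interpolation=cv2.INTER_CUBIC)[:,:,::-1])
E
```

```text
[-3.231  0.061 -5.351] [0.013 0.014 0.008]
[ 0.     0.001 -0.   ] [0. 0. 0.]
[ 4.132 -2.089  5.262] [0.325 0.581 0.392]
[-0.552 -0.755 -0.001] [0.028 0.016 0.03 ]
(33.6, 16.45)
279 202
```

View pics/c6.png

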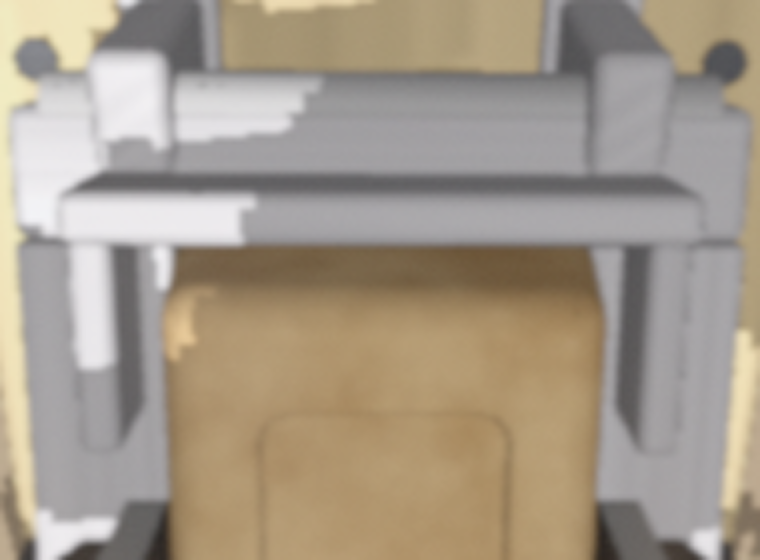

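c6 shows the lower end seated against the ledge at y≈245, centred between the cheeks at x≈140 and x≈625. The platen force is about 6 N. I'll relax the side force slightly and check it once more.

>>> {"api": "send_rows", "payload": {"series": [{"ax":0,"ay":0,"az":0,"dx":-0.02,"dy":-0.03,"dz":0.03,"hand":0.436},{"ax":0,"ay":0,"az":0,"dx":-0.02,"dy":-0.03,"dz":0.03,"hand":0.436},{"ax":0,"ay":0,"az":0,"dx":-0.02,"dy":-0.03,"dz":0.03,"hand":0.436},{"ax":0,"ay":0,"az":0,"dx":-0.02,"dy":-0.03,"dz":0.03,"hand":0.436},{"ax":0,"ay":0,"az":0,"dx":-0.02,"dy":-0.03,"dz":0.03,"hand":0.436}]}}

```text
clock: 17.05
eef_pos: [518.2, 141.8, 61.2]
tool_rot: [3.141, 0.186, 3.049]
force: [1.8, -2.3, 5.9]
width: 48.9
gripper_force: 33.7
```

```bash
python3 g2.py;python3 g2.py
```

```text
[-3.219  0.038 -5.618] [0.017 0.016 0.01 ]
[ 0.001  0.001 -0.   ] [0. 0. 0.]
[ 3.454 -1.596  5.812] [0.334 0.391 0.304]
[-0.463 -0.655 -0.03 ] [0.032 0.017 0.029]
(33.7, 17.4)
[-3.225  0.034 -5.615] [0.012 0.014 0.005]
[ 0.001  0.    -0.   ] [0. 0. 0.]
[ 3.794 -1.641  6.009] [0.499 0.299 0.396]
[-0.463 -0.632 -0.025] [0.026 0.03  0.019]
(33.7, 17.8)
```

```bash
python3 -c "
from cell import finish_job; print(finish_job())"
```

```text
the job is handed in; nothing more can be done
None
```

I handed the job in with the wax bar held at about 34 N on the sloped platen. Its lower end is against the ledge between the cheeks, and the platen is pressed about half way (roughly 4 mm, estimated from force and height).

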